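# Close up the parts case: inner flap, then cover

### The arm

A 7-joint arm with a two-finger parallel gripper is mounted at the origin on a cart in front of the work surface, level with it; the furniture and walls round the work are solid. World frame = base frame: x ahead of the robot, y to its left, z up, the work surface at z = 0. Lengths are in mm, angles in rad, forces in N, time in s.
With the tool pointing down it reaches from about 425 to 1025 mm from the base axis. Payload 9.4 kg.
Tool frame: the origin (TCP) lies at the very end of the fingers, on their centre line; the grasp point (between the pads) lies 19 mm behind it; z points along the fingers, y is the line along which they close (so a half turn about z gives the same grasp; the last joint's range is limited). The gripper opens to 93 mm and grips with 3 to 60 N. Pads are 15 mm wide; open, the fingers measure 128 mm over their backs; the gripper's body (75 mm by 188 mm) begins 65 mm behind the grasp point.
Start: joints at [-1.18, 0.599, -0.003, 1.599, 0.002, 0.943, -0.08], TCP at [326.924, 647.105, 218.618] pointing down, gripper open.
Joint ranges: [-2.57, 2.57], [-0.35, 1.97], [-1.29, 1.29], [0.11, 2.56], [-1.05, 4.19], [0.11, 1.86], [-2.63, 2.63]. Speed limits (rad/s): [2.22, 2.22, 3.01, 3.01, 3.14, 3.14, 3.14].

### API

Orientations are given as a unit quaternion [w, x, y, z].
In Python, from rig import env gives the robot as it stands.
- The arm moves only by the tool hand_motion, called after "Call:" as a command line: name --argument value ..., lists and objects as JSON in quotes. Schema: {"type":"object","properties":{"increments":{"type":"array","items":{"type":"array","items":{"type":"array","items":{"type":"number"},"minItems":7,"maxItems":7},"minItems":1,"maxItems":12},"minItems":1,"maxItems":1},"grip_n":{"type":"number"},"only":{"type":"string"},"quiet":{"type":"boolean"},"lines":{"type":"string"}},"required":["increments"],"additionalProperties":false}. increments is a list that holds a single list of rows (three levels of brackets), with 1 to 12 rows, each of 7 numbers: a rotation vector rx, ry, rz in rad, then dx, dy, dz in mm, then the opening from 0.0 (shut) to 1.0 (fully open); each row is the pose to reach, as a shift and turn from the pose commanded when the call began, along the tool's axes at that moment; what a row does not reach only later rows make up. A row lasts 1/10 s, in which the tool goes at most 50 mm and 0.15 rad, less where a joint would pass 70% of its speed; a pose out of reach is approached as far as the arm can. The fingers move at their own pace and stop on an object; grip_n is the grip in N (left out, the last holds). Time passes only in rows, so rows that do not move let the fingers close. The tool returns the time, the measured TCP pose, the force, the opening and the grip force at its end. only (a regular expression) keeps the lines of the reply that match it, lines (a string "A,B") keeps lines A to B, and quiet returns only ok. Input that does not fit is refused with a message, and nothing moves.
- env.observe(): the state, without advancing time (a new reading comes with each control period).
- env.grab_frame(name): name is "scene" or "top" or "wrist"; returns a dict with "frame" (384x512x3 uint8, blue, green, red), "range_z" (384x512 float32, mm along the optical axis (not along the pixel's ray), 0 where there is no reading), "fx", "fy", "cx", "cy" (pixels), "D" ([k1, k2, p1, p2, k3] as OpenCV has them; the pictures are not rectified), "pose" (4x4, takes a point from camera to world coordinates). Camera axes: x right, y down, z forward; pixel columns grow to the right and rows downward; lengths in mm; the calibration is good to about 2 mm. A picture is of the moment at which its call begins.
- env.sign_off(): hands the job in; it is judged then, once.
The state is a dict: "time_s": time; "joints": joint angles; "qvel": joint speeds; "joint_efforts": joint torques, N m; "eef_pos": TCP position; "ee_rot": TCP orientation; "wrist_force": force on the tool from outside, world axes, zero at the start; "ft_torque": the same for the moment, N m; "opening": opening from 0.0 (shut) to 1.0 (fully open); "grip_force": force on a finger pad.
Only numpy, scipy, OpenCV 4.12 (cv2) and the standard library are available. Lean on these libraries where they do the work, as an engineer would, in place of code of your own. Each camera call takes 0.05 s, during which the arm holds its last target. There are 200 camera calls.

### The job

Close up the open grey parts case on the bench, pushing with the fingertips only and picking nothing up: first fold the upright metal flap inside it all the way down flat over the small parts, then swing the hinged cover down over it until it is fully shut. Leave the case standing where it is with its parts inside, and do not disturb the other things on the bench.

Things in the scene. Friction and masses are not known exactly. Their poses are not given: they have to be found in the camera images.
- tool_case: Loose grey metal case (3 kg), open on top: 140 (x) x 240 (y) x 75 mm to the rim, walls 4, inner floor at z 9. Origin: centre of underside, on the bench; z up, +x away from the robot, +y to the left (turned at most 0.45 rad). A fixed carrying handle sticks out 19 mm from the front (-x) wall at z 45. An inner wall at y +34 (top z 52) bounds the left compartment, which the flap covers.
- flap (a joint): Angle of the flap (rad): 0 folded flat inside the case, 1.57 upright, stop at 1.7. A bare aluminium plate 120 mm long (along case x), 75 mm from hinge to free edge, 3 mm thick, centred on case x = 0; hinged just inside the left (+y) wall and folding towards case -y. Stiff friction hinge (0.09 N m): stays where it is left.
- flap_hinge (a point): Middle of the flap's hinge line, which runs along case x: at case (0, +107, 55) mm, 20 mm below the rim, at mid-thickness of the plate.
- flap_edge (a point): Middle of the flap's rolled free edge (5 mm thick), 75 mm from the hinge; folded flat it lies at case (0, +32, 55) mm, upright it stands 130 mm above the bench.
- cover (a joint): Angle of the cover (rad): 0 shut, 1.57 upright, leaning back beyond that, stop at 1.85. Grey sheet metal, 148 mm from hinge to free edge, 248 mm wide, 13 mm deep rim on three sides; hinged on the far (+x) rim of the case, shuts towards case -x (the robot). Stiff friction hinge (0.42 N m, more than its weight): stays where it is left.
- cover_hinge (a point): Middle of the cover's hinge line, which runs along case y: at case (74, 0, 77) mm.
- cover_edge (a point): Middle of the cover's free edge, at mid-thickness of its 3 mm plate, 149 mm from the hinge along the cover and 12.5 mm to the outer side of the hinge line. Shut, it is at case (-75, 0, 89.5) mm; the flat outer face is then 91 mm above the bench (with ribs 1 mm proud).
- bit_a: Small ring-shaped diamond grinder bit, brass coloured, 26 mm across, 14 mm high, loose in the left compartment, under the flap when folded. Origin: centre of underside.
- bit_b: A second bit like it, in the left compartment. Origin: centre of underside.
- case_foil: Copper-coloured foil tape roll, 60 mm across, 10 mm high, lying in the right compartment. Origin: centre of underside.
- wooden_fid: Pointed wooden stick 142 mm long, 13 mm thick, on the bench to the left of the case. Origin: centre of underside.
- pen: Ball pen 145 mm long, 11 mm thick, on the bench to the right of the case. Origin: centre of underside.
- mug: Tea mug, 78 mm across, 116 mm with its handle, 101 mm high, at the back left. Origin: centre of underside.
- glass_cutter: Pencil-like glass cutter 192 mm long, 19 mm wide, 12 mm high, lying on the right. Origin: centre of underside.

How it is judged (in metres and radians):
On the way, in this order (a step that is already met when the one before it is completed fails the run):
1. the flap is folded down flat while the cover still stands open (value of joint flap below 0.1 rad and value of joint cover above 1 rad), for 0.2 s.
2. the cover is shut over the folded flap (value of joint cover below 0.06 rad and value of joint flap below 0.1 rad), for 0.2 s.
At the end, for the whole second after the job is handed in: The flap is folded flat (under 0.1 rad), the cover is shut over it (under 0.06 rad, about 9 mm at its edge), the case stands level and at rest within 30 mm of where it was with its three parts inside, and the other things are within 30 mm of where they were (all of step 2 and distance of each of tool_case, wooden_fid, pen, mug, glass_cutter from where it was at the start of the episode below 0.03 m and angle between tool_case's own z axis and vertical below 0.05 rad and linear speed of tool_case below 0.02 m/s and z of each of bit_a, bit_b, case_foil in the frame of tool_case below 0.05 m); the robot touches nothing.
It fails at once if the cover is brought down while the flap still stands up (value of joint cover below 0.8 rad and value of joint flap above 0.3 rad).
It fails at once if the case is lifted (over 15 mm) or tipped (over 0.15 rad) (height (world z) of tool_case above 0.015 m or angle between tool_case's own z axis and vertical above 0.15 rad).
It fails at once if the case is shoved more than 30 mm from its place (distance of tool_case from where it was at the start of the episode above 0.03 m).
It fails at once if a part is lifted from the floor of the case (over 35 mm) (z of any of bit_a, bit_b, case_foil in the frame of tool_case above 0.044 m).
It fails at once if another thing on the bench is moved more than 30 mm (distance of any of wooden_fid, pen, mug, glass_cutter from where it was at the start of the episode above 0.03 m).
It also fails if it takes over 56 s, if anything falls off the work surface, if the arm or the gripper's body presses on something with over 40 N, if the wrist force passes 120 N, or if a joint passes its speed limit or range.

## Working session

There is one attempt and no reset: what is moved stays moved. The work goes in short steps, Python scripts to look and compute and a tool call to move; the robot and the scene stay as the last step left them, time stands still between calls to the robot, and variables do not carry over. Pictures are saved under pics/ and viewed, at most 10 in all, crops included, and the job is handed in when it is done.

```bash
ls; mkdir -p pics; python3 - <<'E'
from rig import env
import cv2,pickle,numpy as np
o=env.observe();print(o)
d={}
for n in("scene","top"):
    f=env.grab_frame(n);d[n]=f
    cv2.imwrite(f"pics/{n}0.png",f["frame"]);print(n,f["pose"].round(3).tolist(),f["fx"],f["cx"],f["D"])
pickle.dump(d,open("f0.pkl","wb"))
E
```

```text
pics
rig.py
{'time_s': 0.0, 'joints': array([-1.1796606 ,  0.60012224, -0.00254011,  1.60009814,  0.0018238 ,
        0.94291283, -0.07979761]), 'qvel': array([-9.06033652e-05, -4.80231438e-04, -1.30789769e-03,  2.00778445e-03,
        5.67292080e-04,  3.38638707e-04, -4.15612893e-04]), 'joint_efforts': array([ 1.31929159e-03, -7.65080667e+01,  1.49791002e+00, -2.52335769e+01,
       -5.23397641e-02,  1.71168608e-02,  1.22667298e-04]), 'eef_pos': array([326.75111053, 646.65929222, 217.77344835]), 'ee_rot': array([-9.83834130e-05,  2.31755240e-01,  9.72773826e-01, -7.63092255e-04]), 'wrist_force': array([ 0.58516619, -0.53939979, -0.59033518]), 'ft_torque': array([ 0.01028691, -0.02491736, -0.00589632]), 'grip_force': 0.0, 'opening': 0.9991546126196985}
scene [[0.767, -0.329, 0.551, -29.109], [-0.641, -0.418, 0.644, -675.895], [0.018, -0.847, -0.531, 683.646], [0.0, 0.0, 0.0, 1.0]] 400.32740711424043 253.13519293272753 [-0.06961861  0.          0.          0.          0.        ]
top [[0.009, -0.979, 0.203, 270.916], [-1.0, -0.009, 0.001, 27.719], [0.001, -0.203, -0.979, 1466.293], [0.0, 0.0, 0.0, 1.0]] 410.72780086058543 249.91902897732228 [-0.10910345  0.          0.          0.          0.        ]
```
View pics/scene0.png

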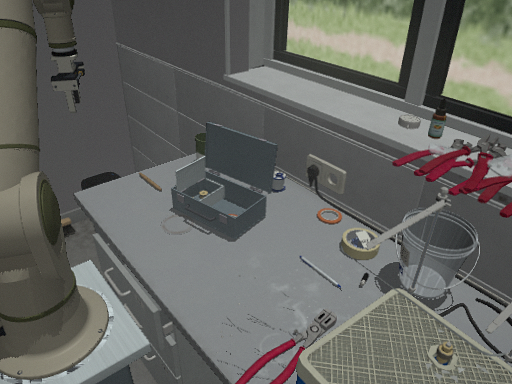

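View pics/top0.png

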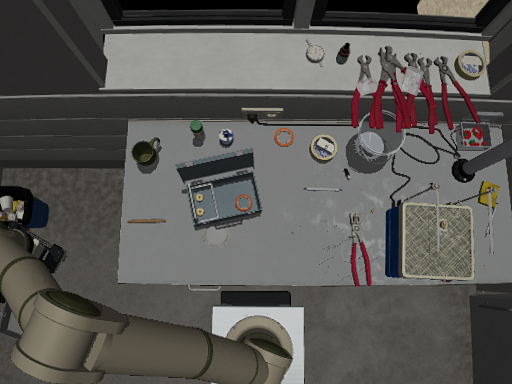

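The scene view shows the open case at about (220,195), with its flap upright on the left at (190,172) and the cover leaning back at (240,155). In the top view the case spans about (187–260, 175–225). Its flap is at about x≈188–214 and its cover at (215,163). Next I'll measure it from the range data.

```bash
cat > h.py <<'E'
import numpy as np,cv2
def cloud(f):
    h,w=f["range_z"].shape
    K=np.array([[f["fx"],0,f["cx"]],[0,f["fy"],f["cy"]],[0,0,1.]])
    u,v=np.meshgrid(np.arange(w),np.arange(h))
    n=cv2.undistortPoints(np.stack([u,v],-1).reshape(-1,1,2).astype(float),K,np.array(f["D"],float)).reshape(h,w,2)
    z=f["range_z"].astype(float)
    P=np.stack([n[...,0]*z,n[...,1]*z,z],-1)@f["pose"][:3,:3].T+f["pose"][:3,3]
    P[z==0]=np.nan
    return P
E
python3 - <<'E'
import pickle,numpy as np,cv2
from h import cloud
d=pickle.load(open("f0.pkl","rb"))
C={n:cloud(d[n]) for n in d}
T=C["top"]
for p in [(300,250),(170,250),(215,265)]:print("bench",T[p[1],p[0]].round(1))
for n,(u0,u1,v0,v1) in {"top":(165,275,135,235),"scene":(165,285,115,245)}.items():
    P=C[n][v0:v1,u0:u1].reshape(-1,3);P=P[np.isfinite(P[:,0])]
    for lo,hi in [(68,82),(85,135),(140,215),(215,300)]:
        q=P[(P[:,2]>lo)&(P[:,2]<hi)]
        if len(q)>4:print(n,lo,len(q),q.min(0).round(),q.max(0).round(),[np.round(x,2) for x in cv2.minAreaRect(q[:,:2].astype(np.float32))])
# height picture
z=T[130:240,150:290,2];im=np.clip(np.nan_to_num(z),0,255).astype(np.uint8)
a=cv2.resize(cv2.applyColorMap(im,cv2.COLORMAP_JET),None,fx=4,fy=4,interpolation=0)
cv2.imwrite("pics/h.png",a)
b=cv2.resize(d["scene"]["frame"][110:250,150:300],None,fx=5,fy=5,interpolation=cv2.INTER_CUBIC)
b=cv2.resize(b,(560,522)); 
c=cv2.resize(d["top"]["frame"][130:240,150:290],None,fx=4,fy=4,interpolation=cv2.INTER_CUBIC)
cv2.imwrite("pics/topcrop.png",c)
E
```

```text
bench [ 344.9 -150.4    2.9]
bench [340.7 312.2  -6.3]
bench [290.1 149.7  -3.1]
top 68 391 [426. -10.  68.] [744. 255.  82.] [array([601.29, 137.52]), array([314.3 , 239.94]), np.float64(13.05)]
top 85 490 [438.  19.  85.] [637. 258. 135.] [array([551.85, 120.92]), array([153.9 , 242.04]), np.float64(20.66)]
top 140 498 [571.  23. 140.] [646. 260. 214.] [array([610.48, 141.83]), array([ 22.07, 243.74]), np.float64(14.09)]
top 215 345 [584.  23. 215.] [651. 262. 231.] [array([616.96, 142.85]), array([ 16.59, 243.7 ]), np.float64(13.23)]
scene 68 987 [426. -12.  68.] [838. 648.  82.] [array([702.11, 274.33]), array([720.57, 326.2 ]), np.float64(46.4)]
scene 85 2377 [438.  15.  85.] [838. 596. 135.] [array([733.64, 298.78]), array([554.06, 313.77]), np.float64(44.04)]
scene 140 2309 [573.  18. 140.] [839. 420. 215.] [array([732.19, 215.57]), array([383.95, 242.85]), np.float64(31.56)]
scene 215 263 [581.  20. 215.] [652. 267. 230.] [array([616.81, 142.82]), array([ 18.22, 250.28]), np.float64(12.87)]
```

View pics/topcrop.png

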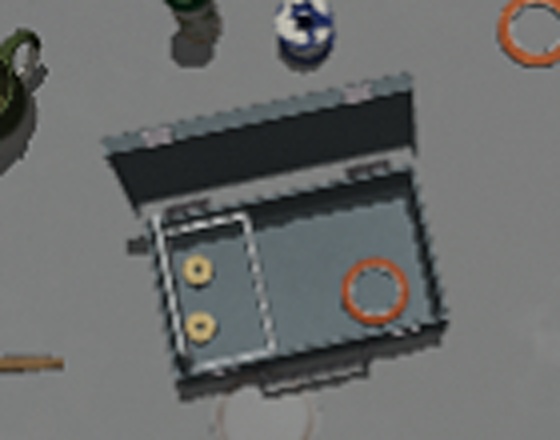

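The crop shows the case yawed about 13°. The upright flap's edge runs along the left at (160–185, 215–365), with both bits and the foil inside and the handle at the front (315,380). I'll fit the pose next.

```bash
python3 - <<'E'
import pickle,numpy as np,cv2
from h import cloud
d=pickle.load(open("f0.pkl","rb"))
for n in d:
    P=cloud(d[n]).reshape(-1,3);P=P[np.isfinite(P[:,0])]
    m=(P[:,0]>400)&(P[:,0]<700)&(P[:,1]>-40)&(P[:,1]<300);P=P[m]
    c=P[(P[:,2]>140)&(P[:,2]<225)]
    A=np.c_[c[:,1:],np.ones(len(c))];k=np.linalg.lstsq(A,c[:,0],rcond=None)[0]
    yaw=-np.arctan(k[0])
    # x = k0*y+k1*z+k2 ; line direction along y: (k0,1) = (-sin,cos)
    ct,s=np.cos(yaw),np.sin(yaw)
    u=P[:,0]*ct+P[:,1]*s; v=-P[:,0]*s+P[:,1]*ct
    print(n,"yaw",yaw,"cover lean",np.arctan(k[1]*ct), "u at z=77",(k[1]*77+k[2])*ct)
    for lo,hi in [(20,40),(68,80)]:
        q=(P[:,2]>lo)&(P[:,2]<hi)&(u<600)
        print(lo,np.percentile(u[q],[0,1,3,50,97,99]).round(1),np.percentile(v[q],[0,1,3,50,97,99,100]).round(1))
    q=(P[:,2]>85)&(P[:,2]<140)&(u<575)
    print("flap",q.sum(),np.percentile(u[q],[0,2,50,98,100]).round(1),np.percentile(v[q],[0,2,50,98,100]).round(1),P[q][:,2].max())
    q&=(np.abs(v-np.median(v[q]))<15); 
    if q.sum()>10:print(np.polyfit(P[q][:,2],v[q],1),np.c_[u,v,P[:,2]][q][::max(1,q.sum()//10)].round(0).tolist())
    q=P[:,2]>140; print("cover v",np.percentile(v[q],[0,1,99,100]).round(1), "top z",P[q][:,2].max())
E
```

```text
scene yaw 0.22626383969392397 cover lean 0.11604070418909491 u at z=77 621.6798953931159
20 [461.5 463.  463.4 526.4 599.5 599.7] [-121.7 -120.4 -119.8   11.3  118.8  119.6  121.5]
68 [461.2 462.  462.7 475.9 599.7 599.9] [-121.2 -120.3 -119.8  -13.9  115.2  118.6  119.8]
flap 383 [473.1 476.  521.6 572.2 574.7] [ 98.6 100.9 104.6 107.8 109.2] 135.8288155731708
[-5.30921979e-02  1.10395618e+02] [[574.0, 104.0, 134.0], [529.0, 101.0, 134.0], [556.0, 104.0, 115.0], [545.0, 103.0, 113.0], [520.0, 106.0, 116.0], [570.0, 107.0, 91.0], [516.0, 107.0, 108.0], [478.0, 104.0, 119.0], [482.0, 104.0, 110.0], [507.0, 107.0, 92.0], [481.0, 106.0, 87.0]]
cover v [-124.3 -123.3  124.2  127.1] top z 229.5109171166609
top yaw 0.2323712476196765 cover lean 0.0682416615623489 u at z=77 624.2711949089851
20 [446.4 462.3 462.7 519.7 599.8 599.9] [-117.5 -117.5 -117.3   16.7  111.7  112.1  113.3]
68 [459.3 460.3 462.6 490.  599.6 599.7] [-121.3 -121.  -120.4   -1.4  115.1  115.5  116. ]
flap 60 [473.2 473.8 522.9 573.3 574.5] [ 96.8  97.   99.3 101.7 101.9] 136.59169249507136
[-7.33332363e-03  1.00188938e+02] [[574.0, 98.0, 130.0], [561.0, 101.0, 132.0], [550.0, 99.0, 133.0], [541.0, 102.0, 127.0], [529.0, 100.0, 134.0], [520.0, 99.0, 129.0], [509.0, 101.0, 133.0], [499.0, 100.0, 131.0], [489.0, 102.0, 130.0], [478.0, 100.0, 133.0]]
cover v [-124.9 -123.5  117.8  119.2] top z 230.70533569099302
```

Call:
hand_motion --increments '[[[0, 0, -0.697, -315, -272, 0, 0], [0, 0, -0.697, -315, -272, 0, 0], [0, 0, -0.697, -315, -272, 0, 0], [0, 0, -0.697, -315, -272, 0, 0], [0, 0, -0.697, -315, -272, 0, 0], [0, 0, -0.697, -315, -272, 0, 0], [0, 0, -0.697, -315, -272, 0, 0], [0, 0, -0.697, -315, -272, 0, 0], [0, 0, -0.697, -315, -272, 0, 0], [0, 0, -0.697, -315, -272, 0, 0], [0, 0, -0.697, -315, -272, 0, 0], [0, 0, -0.697, -315, -272, 0, 0]]]' --grip_n 10

```text
time_s: 1.3
eef_pos: [484.7, 264.3, 218.6]
ee_rot: [-0.0, -0.116, 0.993, 0.0]
wrist_force: [-0.7, -0.4, 0.8]
opening: 0.024
grip_force: 0.0
```

```bash
cat >> h.py <<'E'
Y=0.229
def uvz(P):
    c,s=np.cos(Y),np.sin(Y);P=np.asarray(P,float)
    return np.stack([P[...,0]*c+P[...,1]*s,-P[...,0]*s+P[...,1]*c,P[...,2]],-1)
def st():
    from rig import env
    from scipy.spatial.transform import Rotation as R
    o=env.observe();q=o["ee_rot"];M=R.from_quat([*q[1:],q[0]]).as_matrix()
    print("t",round(o["time_s"],2),"uvz",uvz(o["eef_pos"]).round(1),"yaw",np.arctan2(-M[0,1],M[1,1]).round(3),"zt",M[:,2].round(3),"F",o["wrist_force"].round(1),"op",round(o["opening"],2),"j",o["joints"].round(2))
E
python3 - <<'E'
from h import *
import pickle
st()
d=pickle.load(open("f0.pkl","rb"))
for n in d:
    P=uvz(cloud(d[n])).reshape(-1,3);P=P[np.isfinite(P[:,0])]
    for lo,hi in[(30,120),(120,200),(200,280),(280,500)]:
        q=P[(P[:,1]>-110)&(P[:,1]<110)&(P[:,0]>655)&(P[:,0]<900)&(P[:,2]>lo)&(P[:,2]<hi)]
        if len(q):print(n,lo,len(q),q.min(0).round())
E
```

```text
t 1.3 uvz [532.  147.4 218.6] yaw 0.232 zt [-0.     0.001 -1.   ] F [-0.7 -0.4  0.8] op 0.02 j [-0.46  0.4  -0.2   1.99  0.11  0.76  1.08]
scene 30 927 [ 735. -110.   30.]
scene 120 1094 [ 824. -110.  120.]
scene 200 1371 [ 824. -110.  200.]
top 30 824 [ 734. -110.   30.]
top 120 719 [ 773. -110.  120.]
top 200 1499 [ 827. -110.  200.]
```

Call:
hand_motion --increments '[[[0, 0, 0, 0, 0, 40, 0], [0, 0, 0, 0, 0, 80, 0], [0, 0, 0, 0, 0, 108, 0], [0, 0, 0, 0, -10, 108, 0], [0, 0, 0, 0, -20, 107, 0], [0, 0, 0, 0, -30, 107, 0], [0, 0, 0, 0, -41, 107, 0], [0, 0, 0, 0, -50, 111, 0], [0, 0, 0, 0, -58, 117, 0], [0, 0, 0, 0, -66, 125, 0]]]'

```text
time_s: 2.3
eef_pos: [501.1, 197.2, 93.8]
ee_rot: [0.001, -0.114, 0.993, 0.0]
wrist_force: [0.9, -0.1, 2.1]
opening: 0.008
grip_force: 0.6
```

```bash
python3 - <<'E'
from h import *
from rig import env
st()
f=env.grab_frame("scene");cv2.imwrite("pics/s1.png",cv2.resize(f["frame"][100:250,130:330],None,fx=4,fy=4,interpolation=cv2.INTER_CUBIC))
E
```

```text
t 2.3 uvz [532.8  78.3  93.8] yaw 0.229 zt [ 0.001  0.    -1.   ] F [ 0.9 -0.1  2.1] op 0.01 j [-0.37  0.56 -0.16  2.13  0.19  0.46  1.12]
```

View pics/s1.png

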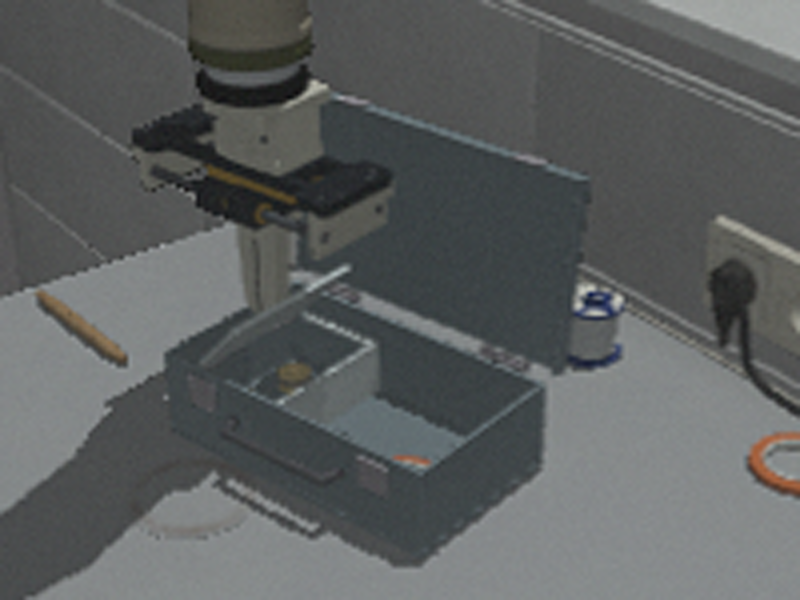

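The flap is about half folded: its edge runs (205,365)–(345,270) with the fingertips behind it at (265,300). I'll continue down.

Call:
hand_motion --increments '[[[0, 0, 0, 0, -6, 8, 0], [0, 0, 0, 0, -12, 18, 0], [0, 0, 0, 0, -14, 26, 0], [0, 0, 0, 0, -16, 32, 0], [0, 0, 0, 0, -16, 36, 0], [0, 0, 0, 0, -16, 38, 0], [0, 0, 0, 0, -16, 40, 0], [0, 0, 0, 0, -16, 40, 0]]]'

```text
time_s: 3.15
eef_pos: [504.0, 182.2, 56.3]
ee_rot: [0.001, -0.114, 0.993, -0.0]
wrist_force: [-6.3, -4.2, 41.7]
opening: 0.003
grip_force: 20.7
```

```bash
python3 -c "
from h import *;st()"
```

```text
t 3.15 uvz [532.2  63.   56.3] yaw 0.229 zt [ 0.001 -0.001 -1.   ] F [-6.3 -4.2 41.7] op 0.0 j [-0.36  0.62 -0.13  2.15  0.22  0.38  1.13]
```

The flap is flat: 42 N at z 56 matches the stop. Next I'll lift, go over and behind the cover.

Call:
hand_motion --increments '[[[0, 0, 0, 0, 0, -30, 0], [0, 0, 0, 0, 0, -75, 0], [0, 0, 0, 0, 0, -120, 0], [0, 0, 0, 0, 0, -165, 0], [0, 0, 0, 0, 0, -205, 0], [0, 0, 0, -30, -20, -208, 0], [0, 0, 0, -65, -40, -208, 0], [0, 0, 0, -100, -63, -208, 0], [0, 0, 0, -133, -63, -208, 0], [0, 0, 0, -133, -63, -208, 0]]]'

```text
time_s: 4.15
eef_pos: [651.0, 151.4, 260.5]
ee_rot: [0.0, -0.114, 0.994, 0.0]
wrist_force: [-0.6, 0.7, -0.8]
opening: 0.002
grip_force: 0.0
```

```bash
python3 - <<'E'
from h import *
from rig import env
st()
f=env.grab_frame("scene");cv2.imwrite("pics/s2.png",cv2.resize(f["frame"][60:250,130:380],None,fx=3,fy=3,interpolation=cv2.INTER_CUBIC))
P=uvz(cloud(f))
q=P.reshape(-1,3);q=q[(q[:,0]>470)&(q[:,0]<585)&(q[:,1]>35)&(q[:,1]<100)&(q[:,2]>0)];print("flap z",np.percentile(q[:,2],[5,25,50,75,95]).round(1))
E
```

```text
t 4.15 uvz [ 6.684e+02 -3.000e-01  2.605e+02] yaw 0.228 zt [ 0.001  0.    -1.   ] F [-0.6  0.7 -0.8] op 0.0 j [-0.18  0.5  -0.2   1.69  0.11  0.97  1.38]
flap z [55.9 57.3 58.3 59.2 60.6]
```

View pics/s2.png

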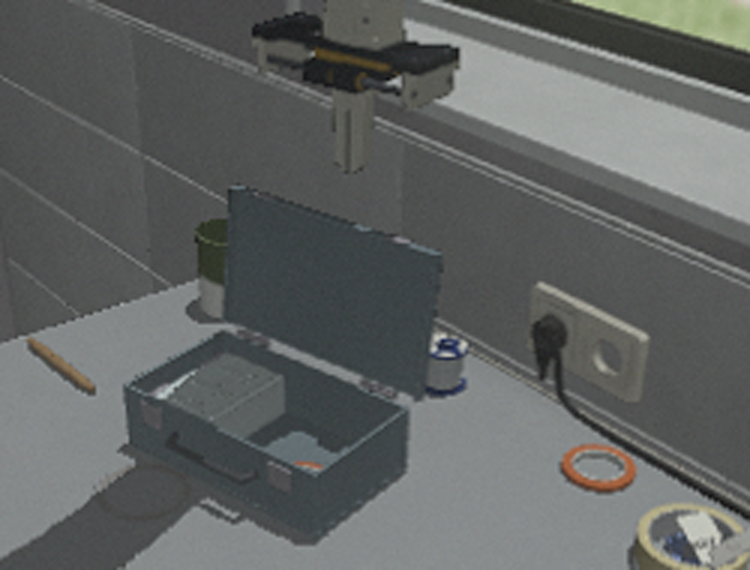

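The flap is flat at z ≈ 57–58 and the tool is above and behind the cover at (350,150). Next I'll push the cover over.

Call:
hand_motion --increments '[[[0, 0, 0, 0, 0, 30, 0], [0, 0, 0, 0, 0, 55, 0], [0, 0, 0, 20, 0, 55, 0], [0, 0, 0, 30, 0, 55, 0], [0, 0, 0, 40, 0, 54, 0], [0, 0, 0, 52, 0, 54, 0], [0, 0, 0, 64, 0, 55, 0], [0, 0, 0, 76, 0, 56, 0], [0, 0, 0, 88, 0, 59, 0], [0, 0, 0, 100, 0, 63, 0], [0, 0, 0, 110, 0, 67, 0]]]'

```text
time_s: 5.3
eef_pos: [539.6, 125.9, 194.4]
ee_rot: [-0.0, -0.114, 0.993, -0.0]
wrist_force: [2.8, 1.4, 0.6]
opening: 0.005
grip_force: 1.1
```

```bash
python3 - <<'E'
from h import *
from rig import env
st()
f=env.grab_frame("scene");cv2.imwrite("pics/s3.png",cv2.resize(f["frame"][60:250,130:380],None,fx=3,fy=3,interpolation=cv2.INTER_CUBIC))
E
```

```text
t 5.3 uvz [5.541e+02 1.000e-01 1.944e+02] yaw 0.229 zt [-0. -0. -1.] F [2.8 1.4 0.6] op 0.01 j [-0.18  0.43 -0.2   2.01  0.13  0.71  1.33]
```

View pics/s3.png

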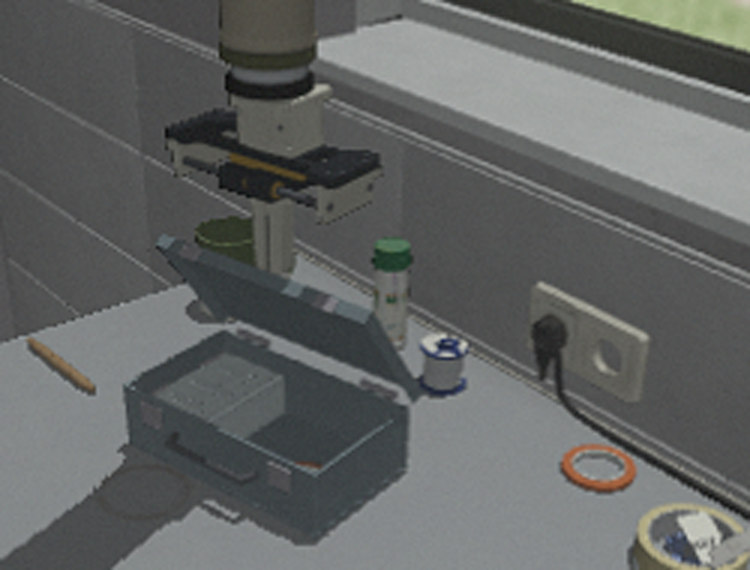

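The cover is about 1 rad open with the fingertips behind it at (270,265), and the case hasn't moved. I'll keep swinging it down.

Call:
hand_motion --increments '[[[0, 0, 0, 17, 0, 10, 0], [0, 0, 0, 32, 0, 23, 0], [0, 0, 0, 45, 0, 37, 0], [0, 0, 0, 56, 0, 53, 0], [0, 0, 0, 62, 0, 65, 0], [0, 0, 0, 67, 0, 77, 0], [0, 0, 0, 70, 0, 90, 0], [0, 0, 0, 71, 0, 97, 0], [0, 0, 0, 72, 0, 102, 0], [0, 0, 0, 72, 0, 105, 0], [0, 0, 0, 72, 0, 106, 0], [0, 0, 0, 72, 0, 106, 0]]]'

```text
time_s: 6.55
eef_pos: [469.7, 109.4, 90.9]
ee_rot: [-0.0, -0.114, 0.993, -0.001]
wrist_force: [-12.3, -3.0, 42.3]
opening: 0.006
grip_force: 20.8
```

```bash
python3 -c "
from h import *;st()"
```

```text
t 6.55 uvz [482.3  -0.   90.9] yaw 0.229 zt [-0.    -0.001 -1.   ] F [-12.3  -3.   42.3] op 0.01 j [-0.24  0.52 -0.15  2.25  0.2   0.38  1.24]
```

The force is 42 N at z 91, where the shut cover should be. I'll lift off and check.

Call:
hand_motion --increments '[[[0, 0, 0, 0, 0, -1, 0], [0, 0, 0, 0, 0, -15, 0], [0, 0, 0, 0, 0, -60, 0], [0, 0, 0, 0, 0, -110, 0], [0, 0, 0, 0, 0, -160, 0], [0, 0, 0, 50, 0, -180, 0], [0, 0, 0, 50, 0, -180, 0], [0, 0, 0, 50, 0, -180, 0]]]'

```text
time_s: 7.35
eef_pos: [421.4, 98.2, 269.6]
ee_rot: [0.001, -0.114, 0.993, -0.0]
wrist_force: [1.4, 0.1, -0.7]
opening: 0.004
grip_force: 0.0
```

```bash
python3 - <<'E'
from h import *
from rig import env
st()
for n in("scene","top"):
    f=env.grab_frame(n);P=uvz(cloud(f)).reshape(-1,3)
    if n=="scene":cv2.imwrite("pics/s4.png",cv2.resize(f["frame"][60:250,130:380],None,fx=3,fy=3,interpolation=cv2.INTER_CUBIC))
    q=P[(abs(P[:,0]-532)<85)&(abs(P[:,1])<130)&(P[:,2]>80)&(P[:,2]<125)]
    print(n,len(q),np.percentile(q[:,2],[5,50,95]),q.min(0).round(1),q.max(0).round(1),"slope u",np.polyfit(q[:,0],q[:,2],1))
E
```

```text
t 7.35 uvz [ 4.327e+02 -1.000e-01  2.696e+02] yaw 0.229 zt [ 0.002 -0.    -1.   ] F [ 1.4  0.1 -0.7] op 0.0 j [-0.14  0.19 -0.25  2.16  0.07  0.8   1.36]
scene 2799 [84.98794159 92.29285632 94.41491129] [ 454.7 -126.6   80. ] [610.3 124.8  97.2] slope u [1.62698264e-02 8.31543791e+01]
top 705 [84.67957142 89.57843867 94.28691522] [ 458.2 -123.6   80.6] [609.7 121.8  97.7] slope u [-1.86399365e-03  9.06531918e+01]
```

View pics/s4.png

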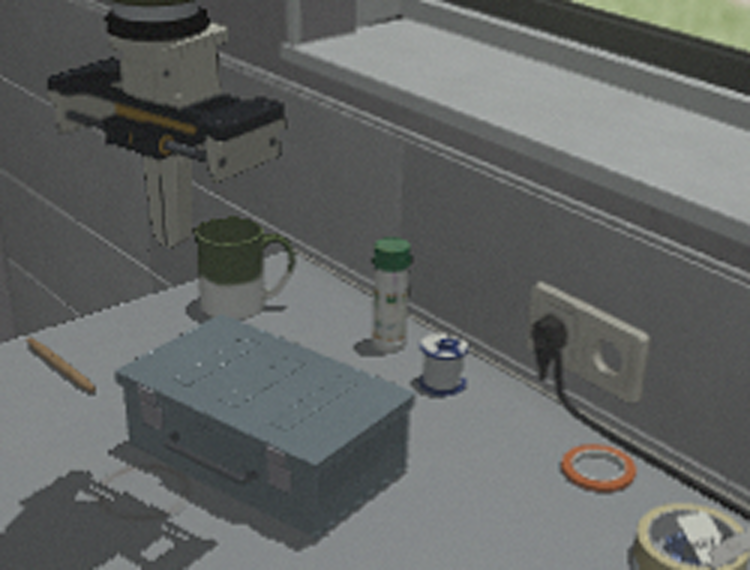

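The cover is fully shut and level: its top is at z ≈ 90–92 and the lid sits on the case at (265,390). The case hasn't moved and the tool is clear.

```bash
python3 -c "
from rig import env
print(env.sign_off())"
```

```text
the job is handed in; nothing more can be done
None
```

I folded the flap flat, shut the cover fully over it and handed the job in at about 7.5 s; the case looked unmoved in the last picture, though the hand-in gave no verdict.

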